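# Take the pen from the nib press and show its nib to the microscope

## Robot

A 6-joint arm with a two-finger parallel gripper is mounted at the origin on the work surface. World frame = base frame: x ahead of the robot, y to its left, z up, the work surface at z = 0. Lengths are in mm, angles in rad, forces in N, time in s.
With the tool pointing down it reaches from about 300 to 750 mm from the base axis. Payload 8.5 kg.
Tool frame: the origin (TCP) lies on the centre line of the jaws, within the pads' length; the fingertips stand 17 mm ahead of it and the grasp point (between the pads) lies 2 mm behind it; z points along the fingers, y is the direction in which the jaws open and shut (so a half turn about z gives the same grasp; the last joint's range is limited). The gripper opens to 85 mm and grips with 20 to 120 N. Pads are 22 mm wide; open, the fingers measure 114 mm over their backs; the gripper's body (76 mm by 85 mm) begins 54 mm behind the grasp point. The pads swing forward as they close: fully open they stand 13 mm farther back than shut.
Start: joints at [-1.342, 0.381, 1.297, -0, 1.464, -0.215], TCP at [236.148, -496.704, 248.322] pointing down, gripper open.
Joint ranges: [-3.11, 3.11], [-0.89, 2.33], [0.22, 2.48], [-1.42, 4.56], [0.17, 2.85], [-2.88, 2.88]. Speed limits (rad/s): [2.39, 2.39, 3.14, 3.14, 3.14, 3.14].

## Interface

Orientations are given as a unit quaternion [w, x, y, z].
In Python, from plant import observe, read_camera, hand_in gives the robot as it stands.
- The arm moves only by the tool jog_arm, never from a script. Its argument "commands" is a list that holds one entry, the list of rows, each a list of 7 numbers: the opening, from -1 (shut) to 1 (fully open), then the shift along the tool's x, y, z in m, then the turn, a rotation vector about the tool's x, y, z in rad. In form: [[[gripper, dx, dy, dz, ax, ay, az], ...]]. A call has 1 to 12 rows; each row is the pose to reach, as a shift and turn from the pose commanded when the call began, along the tool's axes at that moment; what a row does not reach only later rows make up. A row lasts 1/12 s, in which the tool goes at most 41.7 mm and 7.16 degrees, less where a joint would pass 70% of its speed; a pose out of reach is approached as far as the arm can. A call with a gripper value outside its range is refused whole. The fingers move at their own pace and stop on an object; the grip force is fixed at half the most. Time passes only in rows, so rows that repeat a pose let the fingers close. It gives the time, the measured TCP pose, the force and the opening at its end, in the units of the state.
- observe(): the state, without advancing time (a new reading comes with each control period).
- read_camera(name): name is "scene" or "top" or "wrist"; returns a dict with "frame" (400x640x3 uint8, blue, green, red), "depth" (400x640 float32, mm along the optical axis (not along the pixel's ray), 0 where there is no reading), "camera_matrix" (3x3 intrinsics, pixels), "view" (4x4, takes a point from world to camera coordinates). Camera axes: x right, y up, looking along -z (the intrinsics and any distortion apply to the point x, -y, -z); pixel columns grow to the right and rows downward; lengths in mm; the calibration is good to about 2 mm. A picture is of the moment at which its call begins.
- hand_in(): hands the job in, once; it reports no verdict.
The state is a dict: "clock": time; "joint_pos": joint angles; "joint_velocities": joint speeds; "effort": joint torques, N m; "tcp_pos": TCP position; "tool_rot": TCP orientation; "force": force on the tool from outside, world axes, zero at the start; "moment": the same for the moment, N m; "opening": finger opening in mm.
Only numpy, scipy, OpenCV 4.12 (cv2) and the standard library are available. Lean on these libraries where they do the work, as an engineer would, in place of code of your own. Each camera call takes 0.05 s, during which the arm holds its last target. There are 200 camera calls.

## Task

The nib has just been seated: throw the hand press's lever right back to its stop so that the ram clears the nib, then lift the pen out and hold it up to the inspection microscope, level, nib pointing straight into the lens with its face up and the tip in line with the lens, 60 mm in front of it. Let nothing touch the nib, do not touch the microscope, leave the other things on the bench where they lie and the lever back, and finish still holding the pen there, steady in the gripper.

Things in the scene. Friction and masses are not known exactly. Their poses are not given: they have to be found in the camera images.
- press: Black cast iron horizontal hand press bolted to the bench, foot 78 x 270 mm. Origin on the bench under its middle; own +y runs along the ram axis (68 mm up) from back stop to ram head; z up. Bed 44 mm wide, top at z 30. Back stop 42 mm wide, 90 high, y -142 to -120, its brass pad to y -115, its knob to y -160. Ram head 50 mm wide, 96 high, y 55 to 115.
- pen_rest (a point): On the ram axis (press y -65, z 68), midway between two maple V rests, 12 mm thick and 31 mm wide, at press y -95 and -35, that carry the pen's barrel. Between them the barrel is free for 48 mm, with 38 mm of air above the bed's top. The pen's x -15.5 lies here. Axes as the press's.
- cup_mouth (a point): Centre of the mouth of the brass cup on the end of the steel ram, 23 mm outside, 17 mm inside. With the lever forward it covers the nib (mouth at press y -6); it draws off along the press's +y, 22 mm per rad of the lever, to y 24 at the stop, 9 mm clear of the nib's tip.
- press_lever (a joint): Angle of the press lever: 0 forward (start, cup over nib), growing as the ball swings along the press's own +y, 1.35 at its back stop. Turns about a line along the press's x, geared to the ram, stays where it is left, takes about 3 N at the ball. At angle q it leans q - 0.60 rad from upright towards the press's +y.
- lever_ball (a point): Centre of the black ball, 32 mm across, on top of the 10 mm steel lever, 150 mm from its pivot. It stands 46 mm to the press's own -x side of the ram axis; 170 mm above the bench with the lever forward, 196 mm at the top of its swing, 156 mm against the back stop.
- lever_pivot (a point): Centre of the lever's hinge, in the plane in which the ball swings, 46 mm above the bench, at y 85 in the press's frame.
- pen: Lever-filler fountain pen without cap, 128 mm, about 22 g: brown barrel 12.6 mm across, x -64 to 20, black section to 42, gold nib to 64. Origin on the axis at mid length, own +x to the nib, z out of the nib's face (up, as it lies in the press). It lies level in the V rests, nib to the ram (+x along the press's +y), origin at press y -49.5, z 68. It balances near x -12.
- nib: The gold nib with its grey feed, fixed to the pen, 22 mm long, 9 mm wide. Origin on the pen axis where it leaves the section; own +x to the tip. Nothing may touch it.
- nib_tip (a point): The tip of the nib, on the pen's axis, 64 mm from the pen's origin.
- scope: Inspection microscope: grey foot 130 x 105 x 14 mm, steel post 304 mm high at x 45 in its own frame, and a black tube lying level along its own x at a height that differs each time, 38 mm across at the front, looking to its own -x. Origin on the bench under the middle of the foot, z up.
- lens (a point): Centre of the front glass of the microscope, 70 mm to the scope's own -x of its origin; axes as the scope's. The lens looks along -x, so the pen is held with its own +x along this +x and its tip at x -60, y 0, z 0 here. 175 to 240 mm above the bench.
- torch: Nickel-plated pocket torch, 124 mm long, 38 mm across its head, lying on the bench; leave alone. Origin under its middle.
- folder: Flat bone folder, 136 x 22 x 5 mm; leave alone. Origin under its middle.
- tweezers: Brass tweezers, 115 mm long, lying beside the press; leave alone. Origin under their middle.
- feed: Spare grey ebonite feed, 42 x 8 x 6 mm, behind the press; leave alone. Origin under its middle.
- mandrel: Turned maple mandrel, 120 mm long, 21 mm across its handle; leave alone. Origin under its middle.
- cap: Cap of the pen, dark brown with a gold clip, 62 mm long, 15 mm across, behind the press; leave alone. Origin under its middle.
- capped_pen: Another, capped pen lying on the bench, 129 mm long; leave alone. Origin under its cap's lip.
- loupe: Black eye loupe, 34 mm across, 30 mm high; leave alone. Origin under its middle.

How it is judged:
By the outcome, as a careful person would: the job done as asked, in the order asked, and still so for the second after the job is handed in, while the arm keeps its last pose, push and grip.
It also fails if it takes over 53 s, if anything falls off the work surface, if the arm or the gripper's body presses on something with over 40 N, if the wrist force passes 120 N, or if a joint passes its speed limit or range.

## Working session

There is one attempt and no reset: what is moved stays moved. The work goes in short steps, Python scripts to look and compute and a tool call to move; the robot and the scene stay as the last step left them, time stands still between calls to the robot, and variables do not carry over. Pictures are saved under pics/ and viewed, about 8 in all and at most 12, crops included, and the job is handed in when it is done.

Besides the shell and the picture viewer there is one more tool, called by a JSON object that holds its "fn" and its "kwargs". jog_arm: Moves the arm, as the interface text tells. Its arguments: {"type":"object","properties":{"commands":{"type":"array","items":{"type":"array","items":{"type":"array","items":{"type":"number"}}}}},"required":["commands"]}

```bash
ls; mkdir -p pics
cat > h.py <<'E'
import numpy as np, cv2
from plant import observe, read_camera
def grab(n):
    c=read_camera(n); np.savez(f'/tmp/{n}.npz',**c); return c
def load(n): return dict(np.load(f'/tmp/{n}.npz'))
def proj(c,P):
    P=np.atleast_2d(P).astype(float); q=P@c['view'][:3,:3].T+c['view'][:3,3]; q=q*[1,-1,-1]
    u=q@c['camera_matrix'].T; return u[:,:2]/u[:,2:]
def ray(c,uv):
    uv=np.atleast_2d(uv).astype(float); K=c['camera_matrix']
    d=np.c_[uv,np.ones(len(uv))]@np.linalg.inv(K).T*[1,-1,-1]
    R=c['view'][:3,:3]; return -R.T@c['view'][:3,3], d@R
def onz(c,uv,z):
    o,d=ray(c,uv); return o+d*((z-o[2])/d[:,2])[:,None]
def cloud(c):
    v,u=np.mgrid[0:400,0:640]; uv=np.c_[u.ravel(),v.ravel()]
    o,d=ray(c,uv); return (o+d*c['depth'].ravel()[:,None]).reshape(400,640,3)
E
python3 - <<'E'
from h import *
for n in('scene','top'):
    c=grab(n); cv2.imwrite(f'pics/{n}0.png',c['frame']); print(n,list(c),c['camera_matrix'].round(1).tolist(),'pos',ray(c,[320,200])[0].round(),ray(c,[320,200])[1].round(2), (c['depth']>0).mean())
print(observe())
E
```

```text
pics
scene ['frame', 'depth', 'camera_matrix', 'view'] [[386.6, 0.0, 325.7], [0.0, 386.6, 188.5], [0.0, 0.0, 1.0]] pos [880. 450. 889.] [[-0.35 -0.43 -0.83]] 0.99602734375
top ['frame', 'depth', 'camera_matrix', 'view'] [[404.8, 0.0, 319.6], [0.0, 404.8, 196.8], [0.0, 0.0, 1.0]] pos [ 396.   16. 1209.] [[ 0.14  0.01 -0.99]] 0.99590234375
{'clock': 0.1, 'joint_pos': array([-1.34229401e+00,  3.81158452e-01,  1.29811945e+00,  2.73536985e-05,
        1.46357316e+00, -2.15307514e-01]), 'joint_velocities': array([ 1.19954534e-03, -2.11346215e-03, -2.24932401e-03,  4.55540886e-05,
       -1.19318574e-03, -1.01597740e-03]), 'effort': array([ 4.48996550e-03, -4.49224627e+01, -2.31655777e+01, -2.16590820e-04,
        3.64664673e-03,  3.93780155e-06]), 'tcp_pos': array([ 236.11158816, -496.50460076,  247.7795745 ]), 'tool_rot': array([-6.29281440e-04,  9.75480101e-01,  2.20086748e-01,  9.44599429e-06]), 'force': array([0.25211594, 0.38375919, 0.55011305]), 'moment': array([ 0.0472432 , -0.03647506,  0.0462832 ]), 'opening': 85.3204280725679}
```

View pics/scene0.png

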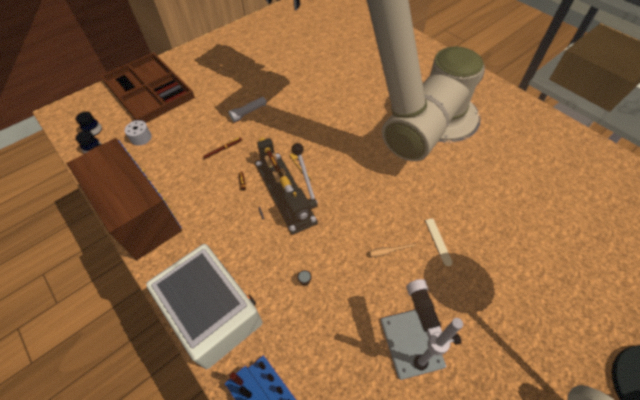

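View pics/top0.png

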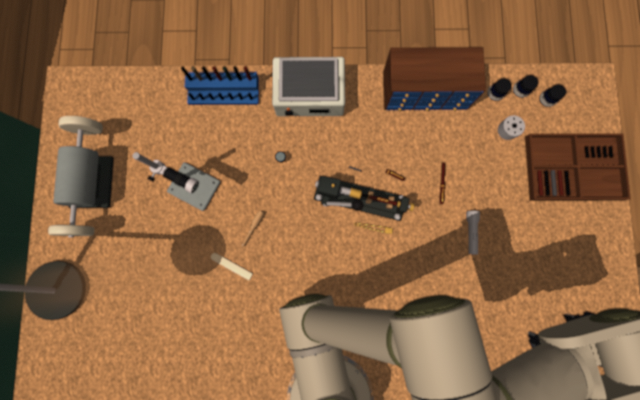

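Scene: press at about (285,185) px, ball (298,149), scope (420,330). Top: press from (315,190) to (408,210), with the ram head on the left (+y); scope at about (185,180), lens end near (192,183).

Run:
```python
from h import *
t=load('top'); s=load('scene')
for n,c,reg in(('top',t,(110,290,300,240)),('topscope',t,(120,130,240,230)),('scene',s,(240,120,340,245)),('sceneS',s,(370,270,480,390))):
    pass
T=cloud(t); S=cloud(s)
for n,C in(('top',T),('scene',S)):
    X=C[...,0];Y=C[...,1];Z=C[...,2]
    # press region: use top pixel box
    print(n,'bench z',np.median(Z[(X>350)&(X<550)&(Y>100)&(Y<300)]).round(1))
    a,b=onz(t,[[408,210],[315,190]],60)[:, :2]
    m=(Z>10)&(Z<150)&(X>min(a[0],b[0])-60)&(X<max(a[0],b[0])+60)&(Y>a[1]-30)&(Y<b[1]+30)
    p=np.c_[X[m],Y[m]].astype(np.float32); print(n,'press rect',cv2.minAreaRect(p),m.sum(), 'ends',a.round(),b.round())
    m2=(Z>80)&m; print(' high pts',cv2.minAreaRect(np.c_[X[m2],Y[m2]].astype(np.float32)))
    q=onz(t,[[190,183]],0)[0]
    m=(Z>8)&(Z<22)&(np.hypot(X-q[0],Y-q[1])<130); print(' foot',q.round(),cv2.minAreaRect(np.c_[X[m],Y[m]].astype(np.float32)),np.median(Z[m]),m.sum())
    m=(Z>120)&(Z<300)&(np.hypot(X-q[0],Y-q[1])<160); P=np.c_[X[m],Y[m],Z[m]]; print(' tube',m.sum(),np.percentile(P,[2,50,98],axis=0).round(1).tolist())
def crop(c,b,f): 
    x0,y0,x1,y1=b; return cv2.resize(c['frame'][y0:y1,x0:x1],None,fx=f,fy=f,interpolation=cv2.INTER_CUBIC)
A=crop(t,(300,160,420,230),3.3); B=crop(t,(130,130,250,225),3.3); C=crop(s,(240,130,340,240),2.6); D=crop(s,(370,270,480,385),2.5)
W=np.zeros((600,800,3),np.uint8)
for I,(x,y) in((A,(0,0)),(B,(400,0)),(C,(0,314)),(D,(400,314))):
    I=I[:600-y,:400]; W[y:y+I.shape[0],x:x+I.shape[1]]=I
cv2.imwrite('pics/crops.png',W)
```

```text
top bench z -0.0
top press rect ((554.4190063476562, -103.966064453125), (174.50335693359375, 295.1636657714844), 1.5543726682662964) 2231 ends [ 526. -225.] [584.  40.]
 high pts ((554.59521484375, -94.54093933105469), (274.2853698730469, 75.4043197631836), 74.50579071044922)
 foot [617. 422.   0.] ((618.1465454101562, 429.8774108886719), (177.7158660888672, 105.70580291748047), 62.52643966674805) 13.751227593564863 1116
 tube 789 [[565.7, 344.9, 175.3], [604.9, 409.9, 192.5], [637.7, 462.9, 289.4]]
scene bench z 1.1
scene press rect ((565.1190185546875, -95.46165466308594), (153.19393920898438, 284.98876953125), 1.971639633178711) 2783 ends [ 526. -225.] [584.  40.]
 high pts ((552.568359375, -95.77743530273438), (276.54168701171875, 75.49059295654297), 74.65245056152344)
 foot [617. 422.   0.] ((605.6423950195312, 409.60968017578125), (130.5213623046875, 104.45809173583984), 63.001800537109375) 14.5089985157216 2340
 tube 1701 [[570.3, 349.3, 168.5], [610.7, 419.1, 193.2], [641.7, 467.9, 289.0]]
```

View pics/crops.png

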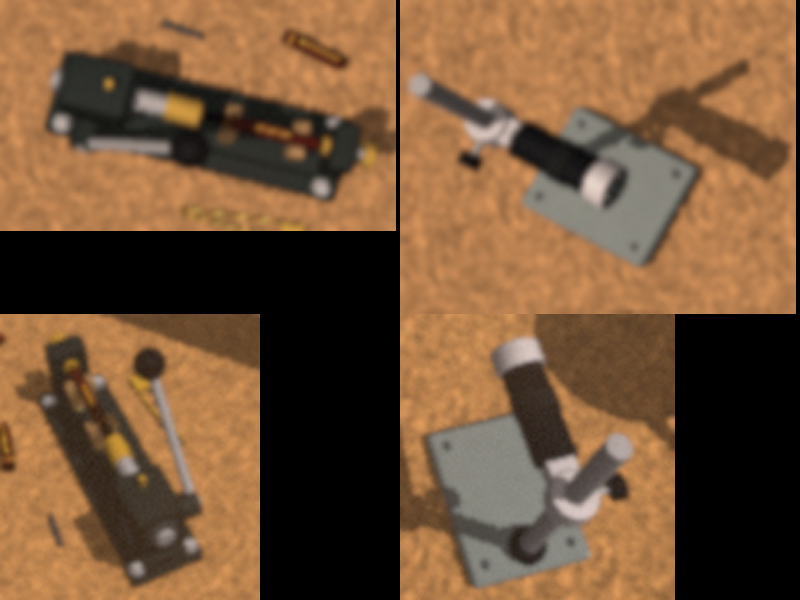

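Scope lens end and press are clear; foot rect gives scope yaw ≈63°, and the press yaw is ≈75°. Now I'll measure the press foot, ball, pen axis and tube.

Run:
```python
from h import *
from scipy.optimize import least_squares
for n in('top','scene'):
    c=load(n); P=cloud(c); X,Y,Z=P[...,0],P[...,1],P[...,2]; f=c['frame'].astype(int); g=f.max(2)
    reg=(np.abs(X-555)<110)&(np.abs(Y+95)<190)
    sat=f.max(2)-f.min(2)
    dark=(g<75)
    m=reg&(Z>4)&(Z<36)&(g<110)
    k=cv2.morphologyEx(m.astype(np.uint8),cv2.MORPH_OPEN,np.ones((3,3)))
    print(n,'foot',cv2.minAreaRect(np.c_[X[k>0],Y[k>0]].astype(np.float32)),k.sum(),np.percentile(Z[k>0],[10,50,90]).round(1))
    b=reg&(Z>140)&(Z<195)&(X<575); p=P[b]; 
    if len(p)>10:
        r=least_squares(lambda q:np.linalg.norm(p-q,axis=1)-16,[p[:,0].mean(),p[:,1].mean(),168],loss='soft_l1'); print(' ball',r.x.round(1),len(p),np.abs(r.fun).mean().round(2))
    # pen: brown/gold above 60
    a=np.array([np.sin(0),1]); 
    pm=reg&(Z>64)&(Z<86)&(sat>25)&(f[...,2]>f[...,0]+20); p=P[pm]
    if len(p)>10:
        vx,vy,x0,y0=cv2.fitLine(p[:,:2].astype(np.float32),cv2.DIST_HUBER,0,.01,.01).ravel(); print(' penline',vx,vy,x0,y0,np.degrees(np.arctan2(vy,vx)),len(p),np.percentile(p[:,1],[0,100]),'rms',)
    # tube
    u=np.array([np.cos(np.radians(63)),np.sin(np.radians(63))]); o=np.array([605.6,409.6])
    d=P[...,:2]-o; L=d@u; W=d@np.array([-u[1],u[0]])
    m=(np.abs(W)<40)&(L>-85)&(L<20)&(Z>120)&(Z<290); p=np.c_[L[m],W[m],Z[m]]
    print(' tube L range',np.percentile(p[:,0],[0,1,5,99]).round(1))
    for lo,hi in((-72,-55),(-50,0)):
        q=p[(p[:,0]>lo)&(p[:,0]<hi)]
        r=least_squares(lambda v:np.hypot(q[:,1]-v[0]-v[3]*(q[:,0]+70),q[:,2]-v[1])-v[2],[0,q[:,2].max()-19,19,0],loss='soft_l1',bounds=([-20,120,10,-.1],[20,260,25,.1]))
        print('  circ',lo,r.x.round(3),len(q),np.abs(r.fun).mean().round(2),'topz',np.percentile(q[:,2],98).round(1))
    m=(Z>270)&(Z<315)&(np.hypot(d[...,0],d[...,1])<130); print(' post top',P[m].mean(0).round(1),m.sum())
```

```text
top foot ((573.4381103515625, -83.24058532714844), (247.4545440673828, 78.01669311523438), 74.73414611816406) 953 [ 9.6 15.7 31.3]
 ball [528.4 -70.2 169.4] 132 2.04
 penline 0.24122031 0.97047037 558.3148 -133.93597 76.04142 334 [-240.07268426   39.89080325] rms
 tube L range [-70.2 -69.8 -68.5  18.5]
  circ -72 [-1.87000e-01  1.83285e+02  1.43580e+01  5.10000e-02] 125 2.89 topz 199.8
  circ -50 [-1.57000e-01  1.79347e+02  1.59370e+01 -1.50000e-02] 233 1.35 topz 197.6
 post top [626.3 446.2 293.8] 87
scene foot ((602.09619140625, -94.79273986816406), (262.36627197265625, 143.22894287109375), 75.94976806640625) 1088 [10.1 13.7 31.3]
 ball [527.1 -68.6 169.8] 172 3.34
 penline 0.25897002 0.96588534 560.7421 -128.8168 74.99104 416 [-238.85117884   35.67498699] rms
 tube L range [-68.1 -66.9 -63.3  19.3]
  circ -72 [1.31500e+00 1.79645e+02 1.84870e+01 5.00000e-03] 139 0.75 topz 200.2
  circ -50 [ 1.46700e+00  1.79814e+02  1.63190e+01 -1.20000e-02] 515 0.94 topz 197.8
 post top [629.4 449.9 295.5] 188
```

Ball at (528,-69.5,169.6), as it must be (170 high). Press origin ≈(573,-82), yaw ≈75°, and the pen line and foot centre agree with it. Lens ≈(574,348,180). I'll go above the ball's back side and look from there.

{"fn": "jog_arm", "kwargs": {"commands": [[[-1, 0.1, -0.055, 0, 0, 0, -0.2], [-1, 0.2, -0.11, 0, 0, 0, -0.5], [-1, 0.3, -0.16, 0, 0, 0, -0.8], [-1, 0.4, -0.215, 0, 0, 0, -0.866], [-1, 0.418, -0.225, 0, 0, 0, -0.866], [-1, 0.418, -0.225, 0, 0, 0, -0.866], [-1, 0.418, -0.225, 0, 0, 0, -0.866], [-1, 0.418, -0.225, 0, 0, 0, -0.866], [-1, 0.418, -0.225, 0, 0, 0, -0.866], [-1, 0.418, -0.225, 0, 0, 0, -0.866], [-1, 0.418, -0.225, 0, 0, 0, -0.866], [-1, 0.418, -0.225, 0, 0, 0, -0.866]]]}}

```text
clock: 1.1
tcp_pos: [518.8, -110.1, 248.0]
tool_rot: [-0.0, 0.792, 0.61, 0.0]
force: [-0.1, 0.2, 0.1]
opening: -0.4
```

{"fn": "jog_arm", "kwargs": {"commands": [[[-1, 0, 0, 0, 0, 0, 0], [-1, 0, 0, 0, 0, 0, 0], [-1, 0, 0, 0, 0, 0, 0], [-1, 0, 0, 0, 0, 0, 0]]]}}

```text
clock: 1.43
tcp_pos: [516.5, -115.0, 248.3]
tool_rot: [-0.0, 0.794, 0.608, -0.0]
force: [0.3, -0.7, 0.0]
opening: -0.0
```

Run:
```python
from h import *
c=grab('wrist'); cv2.imwrite('pics/w1.png',c['frame']); o=observe()
print(o['clock'],o['tcp_pos'].round(1),o['tool_rot'].round(4),o['opening'],ray(c,[320,200])[0].round(1),ray(c,[320,200])[1].round(3))
from scipy.optimize import least_squares
P=cloud(c);X,Y,Z=P[...,0],P[...,1],P[...,2]; f=c['frame'].astype(int)
b=(np.hypot(X-528,Y+69.5)<22)&(Z>140)&(Z<190);p=P[b]
if len(p)>20:
    r=least_squares(lambda q:np.linalg.norm(p-q,axis=1)-16,[528,-70,170],loss='soft_l1');print('ball',r.x.round(1),len(p),np.abs(r.fun).mean())
pm=(np.hypot(X-556,Y+145)<130)&(Z>69)&(Z<78)&(f[...,2]>f[...,0]+15);p=P[pm]
if len(p)>20:
    vx,vy,x0,y0=cv2.fitLine(p[:,:2].astype(np.float32),cv2.DIST_HUBER,0,.01,.01).ravel();print('pen',np.degrees(np.arctan2(vy,vx)),x0,y0,len(p))
```

```text
1.4833 [ 516.5 -115.   248.3] [-0.000e+00  7.936e-01  6.084e-01 -1.000e-04] 0.05152833291404255 [538.7 -36.6 372.3] [[-0.079 -0.288 -0.954]]
ball [528.9 -68.9 167.9] 2137 1.1167790544544676
pen 76.16801 563.84735 -114.73898 2408
```

View pics/w1.png

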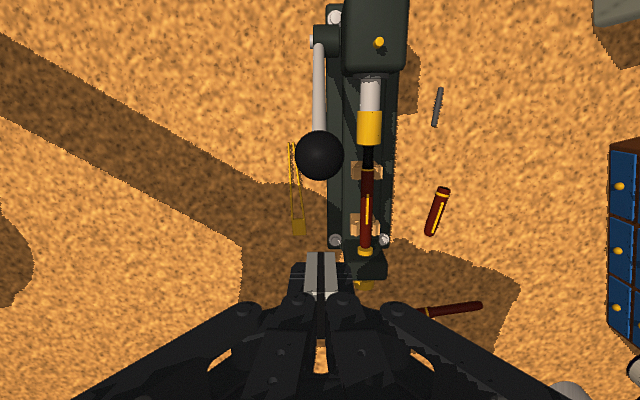

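The ball (319,155 px) is dead ahead of the closed fingers (320,265), and the pen is visible to the right. Next I descend and push the ball along tool x.

{"fn": "jog_arm", "kwargs": {"commands": [[[-1, 0, 0, 0.03, 0, 0, 0], [-1, 0, 0, 0.06, 0, 0, 0], [-1, 0, 0, 0.073, 0, 0, 0], [-1, 0, 0, 0.073, 0, 0, 0], [-1, 0.01, 0, 0.073, 0, 0, 0], [-1, 0.02, 0, 0.073, 0, 0, 0], [-1, 0.03, 0, 0.073, 0, 0, 0], [-1, 0.04, 0, 0.073, 0, 0, 0], [-1, 0.05, 0, 0.073, 0, 0, 0], [-1, 0.06, 0, 0.073, 0, 0, 0], [-1, 0.07, 0, 0.073, 0, 0, 0], [-1, 0.08, 0, 0.073, 0, 0, 0]]]}}

```text
clock: 2.48
tcp_pos: [538.3, -35.8, 176.4]
tool_rot: [0.001, 0.793, 0.609, 0.0]
force: [-1.4, -4.4, 3.2]
opening: -0.1
```

{"fn": "jog_arm", "kwargs": {"commands": [[[-1, 0.01, 0, 0, 0, 0, 0], [-1, 0.02, 0, 0, 0, 0, 0], [-1, 0.03, 0, 0, 0, 0, 0], [-1, 0.04, 0, 0, 0, 0, 0], [-1, 0.05, 0, 0, 0, 0, 0], [-1, 0.06, 0, 0, 0, 0, 0], [-1, 0.07, 0, 0, 0, 0, 0], [-1, 0.08, 0, 0, 0, 0, 0], [-1, 0.09, 0, 0, 0, 0, 0], [-1, 0.1, 0, 0, 0, 0, 0], [-1, 0.105, 0, 0, 0, 0, 0], [-1, 0.11, 0, 0, 0, 0, 0]]]}}

```text
clock: 3.48
tcp_pos: [566.2, 70.1, 175.1]
tool_rot: [0.0, 0.793, 0.609, -0.0]
force: [0.4, -4.0, -3.2]
opening: 0.0
```

{"fn": "jog_arm", "kwargs": {"commands": [[[-1, 0.004, 0, 0, 0, 0, 0], [-1, 0.008, 0, 0, 0, 0, 0], [-1, 0.012, 0, 0, 0, 0, 0], [-1, 0.014, 0, 0, 0, 0, 0], [-1, 0.016, 0, 0, 0, 0, 0], [-1, 0.016, 0, 0, 0, 0, 0]]]}}

```text
clock: 3.98
tcp_pos: [570.4, 85.4, 175.6]
tool_rot: [0.0, 0.793, 0.609, 0.0]
force: [-0.4, -0.9, -0.9]
opening: -0.2
```

{"fn": "jog_arm", "kwargs": {"commands": [[[-1, 0.001, 0, 0, 0, 0, 0], [-1, 0.002, 0, 0, 0, 0, 0], [-1, 0.003, 0, 0, 0, 0, 0], [-1, 0.003, 0, 0, 0, 0, 0]]]}}

```text
clock: 4.32
tcp_pos: [570.7, 86.4, 175.5]
tool_rot: [0.001, 0.793, 0.609, -0.001]
force: [-2.0, -11.0, -0.4]
opening: -0.0
```

{"fn": "jog_arm", "kwargs": {"commands": [[[-1, 0.002, 0, 0, 0, 0, 0], [-1, 0.002, 0, 0, 0, 0, 0], [-1, 0.002, 0, 0, 0, 0, 0]]]}}

```text
clock: 4.57
tcp_pos: [570.9, 86.9, 175.4]
tool_rot: [0.002, 0.793, 0.609, -0.003]
force: [-5.7, -17.6, 1.5]
opening: 0.2
```

Stop reached: force rose to 18 N with the ball's travel exactly as calculated (208 mm). I'll back off, rise, go above the pen, half open, and look.

{"fn": "jog_arm", "kwargs": {"commands": [[[-1, -0.015, 0, 0, 0, 0, 0], [-1, -0.035, 0, -0.01, 0, 0, 0], [-0.5, -0.065, 0.01, -0.03, 0, 0, 0], [0, -0.1, 0.02, -0.03, 0, 0, 0], [0, -0.135, 0.03, -0.03, 0, 0, 0], [0, -0.17, 0.04, -0.03, 0, 0, 0], [0, -0.2, 0.0457, -0.03, 0, 0, 0], [0, -0.22, 0.0457, -0.03, 0, 0, 0], [0, -0.2305, 0.0457, -0.03, 0, 0, 0], [0, -0.2305, 0.0457, -0.03, 0, 0, 0], [0, -0.2305, 0.0457, -0.03, 0, 0, 0], [0, -0.2305, 0.0457, -0.03, 0, 0, 0]]]}}

```text
clock: 5.57
tcp_pos: [556.4, -143.2, 205.5]
tool_rot: [-0.0, 0.793, 0.61, 0.0]
force: [-0.3, 0.6, -0.1]
opening: 42.6
```

```bash
cat > pm.py <<'E'
from h import *
def penmask(c):
    h=cv2.cvtColor(c['frame'],cv2.COLOR_BGR2HSV)
    return h
E
python3 - <<'E'
from h import *
c=grab('wrist'); cv2.imwrite('pics/w2.png',c['frame']); o=observe()
R=np.zeros(1)
print(o['clock'],o['tcp_pos'].round(1),o['tool_rot'].round(4),o['opening'].round(1),o['force'].round(1))
P=cloud(c);X,Y,Z=P[...,0],P[...,1],P[...,2]
# press-frame profile: points above z 69 near pen axis
u=np.array([.2588,.9659]);w=np.array([.9659,-.2588]); d=P[...,:2]-[573,-82]
px=d@w; py=d@u
for lo in range(-110,-10,8):
    m=(py>lo)&(py<lo+8)&(np.abs(px)<12)&(Z>69.5)&(Z<78)
    if m.sum()>5: print(lo+4,m.sum(),'x mid',((np.percentile(px[m],2)+np.percentile(px[m],98))/2).round(2),'w',np.ptp(np.percentile(px[m],[2,98])).round(1),'ztop',np.percentile(Z[m],95).round(1))
t=grab('scene'); Q=cloud(t); b=(np.abs(Q[...,0]-600)<60)&(np.abs(Q[...,1]-100)<60)&(Q[...,2]>140)&(Q[...,2]<176); print('ball scene',Q[b].mean(0).round(1),b.sum(),'expect',(np.array([573,-82])-46*w+187.4*u).round(1))
E
```

```text
Traceback (most recent call last):
AttributeError: 'float' object has no attribute 'round'
```

View pics/w2.png

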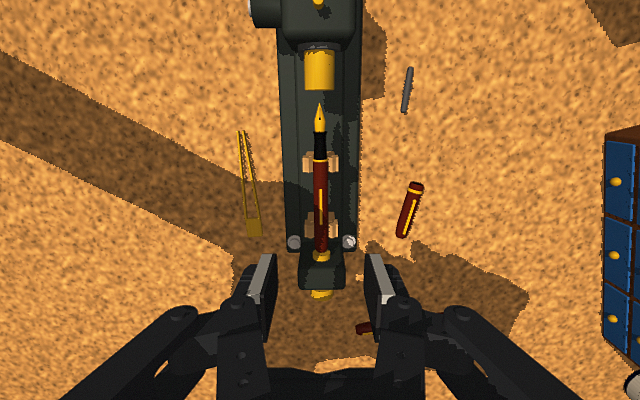

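The cup (bottom edge at row 90) is clear of the nib tip (row 103), and the pen at column 320 is centred between the pads (275, 366). Now checking the numbers.

Run:
```python
from h import *
c=load('wrist'); o=observe()
print(o['clock'],o['tcp_pos'].round(1),o['tool_rot'].round(4),round(o['opening'],1))
P=cloud(c);X,Y,Z=P[...,0],P[...,1],P[...,2]
u=np.array([.2588,.9659]);w=np.array([.9659,-.2588]); d=P[...,:2]-[573,-82]
px=d@w; py=d@u
for lo in range(-110,20,10):
    m=(py>lo)&(py<lo+10)&(np.abs(px)<12)&(Z>66)&(Z<78)
    if m.sum()>5: print(lo+5,m.sum(),'x mid',((np.percentile(px[m],2)+np.percentile(px[m],98))/2).round(2),'w',np.ptp(np.percentile(px[m],[2,98])).round(1),'ztop',np.percentile(Z[m],95).round(1))
tip=onz(c,[[320,103],[320,90]],68)[:,:2]-[573,-82]; print('tip,cup press y(z68):',tip@u,'x',tip@w)
e=onz(c,[[320,255]],74)[:,:2]-[573,-82]; print('barrel end?',e@u)
# rests (maple) extents along y at col 337
h=cv2.cvtColor(c['frame'],cv2.COLOR_BGR2HSV)
t=grab('scene'); Q=cloud(t); b=(np.abs(Q[...,0]-577)<40)&(np.abs(Q[...,1]-111)<50)&(Q[...,2]>140)&(Q[...,2]<176); print('ball scene',Q[b].mean(0).round(1),b.sum(),'expect',(np.array([573,-82])-46*w+187.4*u).round(1))
```

```text
5.6167 [ 556.5 -143.1  205.5] [-1.000e-04  7.926e-01  6.097e-01  3.000e-04] 42.9
-105 122 x mid 1.5 w 10.7 ztop 72.9
-95 189 x mid 0.99 w 20.4 ztop 73.0
-85 161 x mid 1.0 w 18.5 ztop 73.4
-75 155 x mid 0.96 w 11.3 ztop 73.6
-65 153 x mid 0.93 w 11.1 ztop 73.4
-55 172 x mid 0.48 w 11.8 ztop 73.4
-45 173 x mid 0.44 w 11.7 ztop 73.1
-35 253 x mid 0.44 w 21.6 ztop 73.1
-25 181 x mid 0.19 w 19.2 ztop 72.9
-15 152 x mid -0.02 w 8.9 ztop 71.9
-5 148 x mid -0.01 w 8.9 ztop 71.9
5 115 x mid 0.24 w 7.7 ztop 70.4
15 27 x mid -0.26 w 2.7 ztop 68.8
tip,cup press y(z68): [15.30398407 24.83680427] x [0.31135987 0.28790796]
barrel end? [-112.96386454]
ball scene [576.3 114.9 165.7] 160 expect [577.1 110.9]
```

Pen axis found: press x≈0.75 at the grasp, yaw ≈75.6°, top z ≈73.5 (nominal 74.3), tip at y≈15 (nominal 14.5). The cup mouth is at y 24.8 (nominal 24). Descending.

{"fn": "jog_arm", "kwargs": {"commands": [[[0, -0.0015, 0.001, 0.02, 0, 0, -0.009], [0, -0.0015, 0.001, 0.045, 0, 0, -0.009], [0, -0.0015, 0.001, 0.07, 0, 0, -0.009], [0, -0.0015, 0.001, 0.095, 0, 0, -0.009], [0, -0.0015, 0.001, 0.115, 0, 0, -0.009], [0, -0.0015, 0.001, 0.13, 0, 0, -0.009], [0, -0.0015, 0.001, 0.1395, 0, 0, -0.009], [0, -0.0015, 0.001, 0.1395, 0, 0, -0.009], [0, -0.0015, 0.001, 0.1395, 0, 0, -0.009], [0, -0.0015, 0.001, 0.1395, 0, 0, -0.009]]]}}

```text
clock: 6.5
tcp_pos: [557.4, -146.3, 66.9]
tool_rot: [0.001, 0.79, 0.613, 0.0]
force: [-0.3, 0.2, -1.0]
opening: 42.6
```

Run:
```python
from h import *
c=grab('wrist'); o=observe(); cv2.imwrite('pics/w3.png',c['frame'])
print(o['clock'],o['tcp_pos'].round(1),o['tool_rot'].round(4),round(o['opening'],1),o['force'].round(1))
q=o['tcp_pos'][:2]-[573,-82]; u=np.array([.2588,.9659]);w=np.array([.9659,-.2588]);print(q@w,q@u)
```

```text
6.55 [ 557.4 -146.4   67. ] [1.000e-03 7.903e-01 6.128e-01 5.000e-04] 42.8 [ 0.2 -0.9 -0.6]
1.5626191315257092 -66.25969808559093
```

View pics/w3.png

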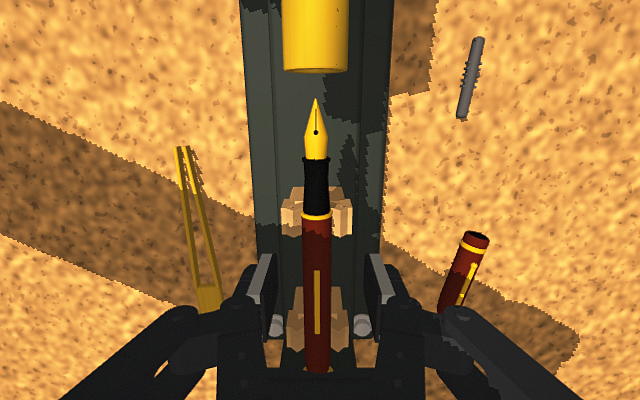

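Pen at column 317 lies between the pads (262–385, mid 322), clear of both V rests. Shifting -0.8 mm, then closing.

{"fn": "jog_arm", "kwargs": {"commands": [[[0, 0.001, -0.0008, 0.001, 0, 0, 0], [0, 0.001, -0.0008, 0.001, 0, 0, 0], [-0.5, 0.001, -0.0008, 0.001, 0, 0, 0], [-0.6, 0.001, -0.0008, 0.001, 0, 0, 0], [-0.7, 0.001, -0.0008, 0.001, 0, 0, 0], [-0.8, 0.001, -0.0008, 0.001, 0, 0, 0], [-1, 0.001, -0.0008, 0.001, 0, 0, 0], [-1, 0.001, -0.0008, 0.001, 0, 0, 0], [-1, 0.001, -0.0008, 0.001, 0, 0, 0], [-1, 0.001, -0.0008, 0.001, 0, 0, 0], [-1, 0.001, -0.0008, 0.001, 0, 0, 0], [-1, 0.001, -0.0008, 0.001, 0, 0, 0]]]}}

```text
clock: 7.55
tcp_pos: [556.0, -145.1, 65.0]
tool_rot: [-0.0, 0.79, 0.613, -0.0]
force: [-4.3, -0.1, 5.8]
opening: 10.6
```

{"fn": "jog_arm", "kwargs": {"commands": [[[-1, 0, 0, -0.003, 0, 0, 0], [-1, 0, 0, -0.006, 0, 0, 0], [-1, 0, 0, -0.01, 0, 0, 0], [-1, 0, 0, -0.015, 0, 0, 0], [-1, 0, 0, -0.015, 0, 0, 0]]]}}

```text
clock: 7.97
tcp_pos: [556.8, -145.4, 80.9]
tool_rot: [0.001, 0.79, 0.613, 0.0]
force: [0.5, 0.1, -0.3]
opening: 10.7
```

Run:
```python
from h import *
c=grab('wrist'); o=observe(); cv2.imwrite('pics/w4.png',c['frame'])
print(o['clock'],o['tcp_pos'].round(1),o['tool_rot'].round(4),round(o['opening'],1),o['force'].round(1))
```

```text
8.0167 [ 556.6 -145.3   80.5] [6.000e-04 7.904e-01 6.127e-01 3.000e-04] 10.7 [-0.  -0.2 -0.8]
```

View pics/w4.png

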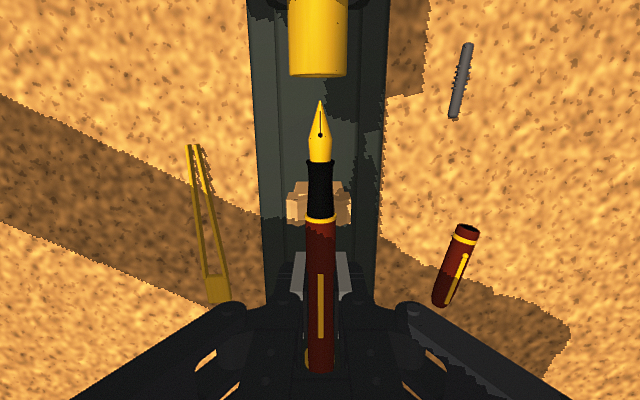

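Pen held straight (column 320), face up, nib clear of the cup. Next: straight up, then across to a stand-off in front of the scope.

{"fn": "jog_arm", "kwargs": {"commands": [[[-1, 0, 0, -0.01, 0, 0, 0], [-1, 0, 0, -0.025, 0, 0, 0], [-1, 0, 0, -0.045, 0, 0, 0], [-1, 0, 0, -0.065, 0, 0, 0], [-1, 0, 0, -0.085, 0, 0, 0], [-1, 0, 0, -0.105, 0, 0, 0], [-1, 0, 0, -0.125, 0, 0, 0], [-1, 0, 0, -0.14, 0, 0, 0], [-1, 0, 0, -0.15, 0, 0, 0], [-1, 0, 0, -0.158, 0, 0, 0], [-1, 0, 0, -0.16, 0, 0, 0], [-1, 0, 0, -0.16, 0, 0, 0]]]}}

```text
clock: 9.02
tcp_pos: [556.2, -145.2, 239.9]
tool_rot: [0.0, 0.79, 0.613, 0.0]
force: [-1.3, -0.6, -1.6]
opening: 10.7
```

{"fn": "jog_arm", "kwargs": {"commands": [[[-1, 0.01, -0.005, 0, 0, 0, 0.01], [-1, 0.035, -0.017, 0, 0, 0, 0.025], [-1, 0.065, -0.031, 0, 0, 0, 0.045], [-1, 0.1, -0.048, 0, 0, 0, 0.07], [-1, 0.135, -0.065, 0, 0, 0, 0.095], [-1, 0.17, -0.081, 0, 0, 0, 0.12], [-1, 0.205, -0.098, 0, 0, 0, 0.145], [-1, 0.24, -0.115, 0, 0, 0, 0.17], [-1, 0.27, -0.129, 0, 0, 0, 0.195], [-1, 0.29, -0.139, 0, 0, 0, 0.21], [-1, 0.302, -0.145, 0, 0, 0, 0.219], [-1, 0.306, -0.1465, 0, 0, 0, 0.219]]]}}

```text
clock: 10.02
tcp_pos: [489.6, 189.5, 238.9]
tool_rot: [-0.001, 0.852, 0.524, -0.001]
force: [-0.0, -0.9, -0.6]
opening: 10.4
```

{"fn": "jog_arm", "kwargs": {"commands": [[[-1, 0, 0, 0, 0, 0, 0], [-1, 0, 0, 0, 0, 0, 0], [-1, 0, 0, 0, 0, 0, 0]]]}}

```text
clock: 10.27
tcp_pos: [490.9, 186.7, 239.5]
tool_rot: [-0.0, 0.853, 0.522, -0.0]
force: [0.2, -0.8, 0.4]
opening: 10.8
```

Run:
```python
from h import *
o=observe(); print(o['clock'],o['tcp_pos'].round(1),o['tool_rot'].round(4),round(o['opening'],1),o['force'].round(1))
c=grab('wrist'); s=grab('scene'); grab('top')
W=np.vstack([cv2.resize(c['frame'],(480,300)),cv2.resize(s['frame'][150:400,300:540],(288,300))[:, :].copy() if 0 else np.hstack([cv2.resize(s['frame'][180:390,330:490],(228,300),interpolation=cv2.INTER_CUBIC),cv2.resize(load('top')['frame'][120:260,130:290],(252,300))[:, :252]])])
cv2.imwrite('pics/m1.png',W)
```

```text
10.2667 [490.9 186.7 239.5] [-0.000e+00  8.528e-01  5.222e-01 -4.000e-04] 10.8 [ 0.2 -0.8  0.4]
```

View pics/m1.png

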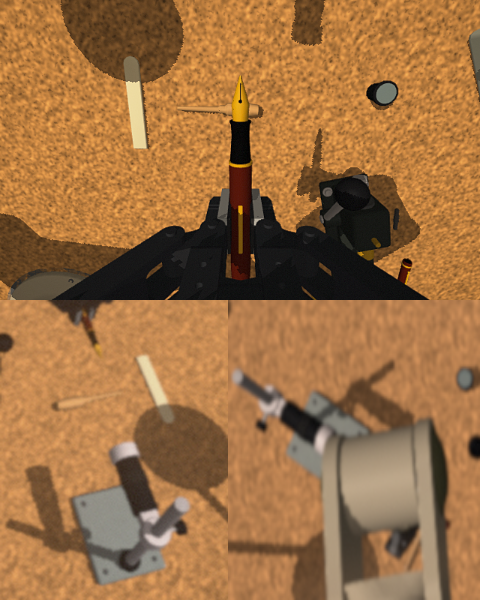

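Pen tip visible in scene crop near its centre-top, and the scope is unobstructed. I'll check the scene camera against the known pen tip to cancel calibration bias.

Run:
```python
from h import *
o=observe(); w,x,y,z=o['tool_rot']; a=2*np.arctan2(y,x); u=np.array([np.cos(a),np.sin(a),0]); print('yaw',np.degrees(a))
t=o['tcp_pos']; tip=t+79.6*u+[0,0,2]; print('tip kin',tip.round(1))
for n in('wrist','scene'):
    c=load(n); P=cloud(c); f=c['frame'].astype(int)
    d=P-t; L=d@u; S=d@np.array([u[1],-u[0],0])
    m=(np.abs(S)<14)&(L>15)&(L<95)&(np.abs(d[...,2]-3)<14)
    p=np.c_[L[m],S[m],P[...,2][m]]
    print(n,m.sum(),'proj tip',proj(c,tip).round(1))
    for lo in range(20,90,6):
        q=p[(p[:,0]>=lo)&(p[:,0]<lo+6)]
        if len(q)>3: print('  ',lo+3,len(q),'S mid',((q[:,1].min()+q[:,1].max())/2).round(2),'w',np.ptp(q[:,1]).round(1),'z max/med',q[:,2].max().round(1),np.median(q[:,2]).round(1))
    print('  Lmax',np.sort(p[:,0])[-3:].round(1))
c=load('scene'); b=proj(c,tip)[0].astype(int); r=c['frame'][b[1]-22:b[1]+22,b[0]-22:b[0]+22]; r=cv2.resize(r,(528,528),interpolation=cv2.INTER_NEAREST)
k=((proj(c,np.array([t+[0,0,2]+l*u for l in(20,35,57.6,79.6)]))-b+22)*12).astype(int)
for q in k: cv2.circle(r,tuple(int(v) for v in q),4,(0,255,0),1)
cv2.imwrite('pics/tip.png',r)
P=cloud(c);X,Y,Z=P[...,0],P[...,1],P[...,2]
m=(Z>8)&(Z<20)&(np.hypot(X-606,Y-410)<115); r=cv2.minAreaRect(np.c_[X[m],Y[m]].astype(np.float32)); print('foot',r)
# foot by colour
h=cv2.cvtColor(c['frame'],cv2.COLOR_BGR2HSV); g=((h[...,1]<70)&m).astype(np.uint8); v,uu=np.nonzero(g); q=onz(c,np.c_[uu,v],14); print('foot colour',cv2.minAreaRect(q[:,:2].astype(np.float32)))
print('bench near',np.median(Z[(np.abs(X-500)<20)&(np.abs(Y-420)<30)]))
```

```text
yaw 62.945345808073434
tip kin [527.1 257.8 241.7]
wrist 4011 proj tip [[318.3 104.7]]
   23 393 S mid 0.88 w 12.3 z max/med 248.3 246.0
   29 400 S mid 0.88 w 12.1 z max/med 248.3 246.1
   35 466 S mid 0.8 w 12.8 z max/med 248.5 245.8
   41 393 S mid 0.84 w 11.0 z max/med 247.6 245.1
   47 391 S mid 0.87 w 10.0 z max/med 247.4 244.9
   53 371 S mid 0.65 w 9.5 z max/med 246.9 244.8
   59 410 S mid 0.64 w 10.9 z max/med 247.6 244.2
   65 372 S mid 0.81 w 8.8 z max/med 245.9 243.5
   71 322 S mid 0.61 w 8.3 z max/med 245.6 243.1
   77 154 S mid 0.63 w 4.5 z max/med 244.4 242.2
   83 10 S mid 0.81 w 1.1 z max/med 242.4 241.5
  Lmax [80.9 80.9 80.9]
scene 146 proj tip [[400.3 221.5]]
   23 15 S mid 0.87 w 9.1 z max/med 250.1 248.1
   29 18 S mid -0.42 w 11.0 z max/med 251.3 248.7
   35 18 S mid -0.17 w 12.5 z max/med 251.7 248.1
   41 15 S mid -0.12 w 9.5 z max/med 249.9 247.2
   47 13 S mid -0.04 w 9.5 z max/med 249.0 246.6
   53 14 S mid -0.04 w 8.4 z max/med 248.6 247.4
   59 13 S mid -0.88 w 8.8 z max/med 250.4 247.4
   65 14 S mid 0.01 w 8.1 z max/med 247.5 245.8
   71 8 S mid -0.02 w 3.8 z max/med 249.8 245.8
   77 4 S mid 0.23 w 3.1 z max/med 245.9 244.5
  Lmax [74.3 75.6 77.3]
foot ((604.9690551757812, 410.0416259765625), (129.8680419921875, 105.69481658935547), 62.1448860168457)
foot colour ((606.4447631835938, 410.39422607421875), (128.1178436279297, 103.49236297607422), 62.47288513183594)
bench near 0.9503750153700139
```

View pics/tip.png

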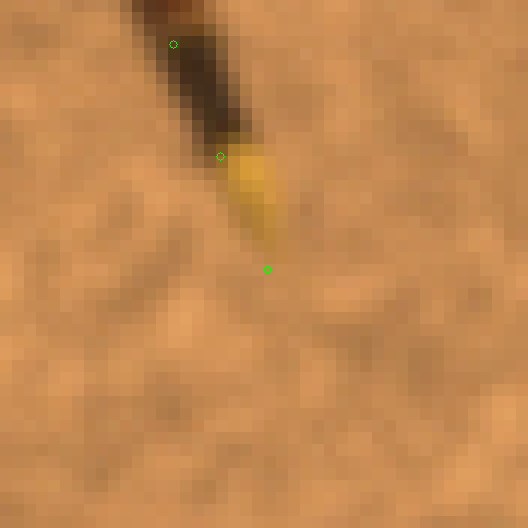

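Scene readings run ~1 mm high and the wrist camera agrees with kinematics within 1 mm. So I'll take one look down on the lens with the wrist camera from well above, over 100 mm clear of the scope tube.

{"fn": "jog_arm", "kwargs": {"commands": [[[-1, 0, 0, -0.02, 0, 0, 0], [-1, 0, 0, -0.045, 0, 0, 0], [-1, 0, 0, -0.07, 0, 0, 0], [-1, 0, 0, -0.09, 0, 0, 0], [-1, 0.02, 0, -0.09, 0, 0, 0], [-1, 0.04, 0, -0.09, 0, 0, 0], [-1, 0.06, 0, -0.09, 0, 0, 0], [-1, 0.08, 0, -0.09, 0, 0, 0], [-1, 0.1, 0, -0.09, 0, 0, 0], [-1, 0.115, 0, -0.09, 0, 0, 0], [-1, 0.12, 0, -0.09, 0, 0, 0], [-1, 0.12, 0, -0.09, 0, 0, 0]]]}}

```text
clock: 11.42
tcp_pos: [545.4, 294.8, 329.2]
tool_rot: [-0.0, 0.852, 0.523, -0.0]
force: [0.0, -0.2, -0.3]
opening: 10.3
```

{"fn": "jog_arm", "kwargs": {"commands": [[[-1, 0, 0, 0, 0, 0, 0], [-1, 0, 0, 0, 0, 0, 0]]]}}

```text
clock: 11.58
tcp_pos: [544.9, 293.7, 330.1]
tool_rot: [0.0, 0.853, 0.522, 0.0]
force: [-0.4, -0.5, -0.3]
opening: 10.7
```

Run:
```python
from h import *
from scipy.optimize import least_squares
c=grab('wrist'); o=observe(); print(o['clock'],o['tcp_pos'].round(1),o['tool_rot'].round(4),round(o['opening'],1),o['force'].round(1))
cv2.imwrite('pics/w5.png',c['frame'])
P=cloud(c);X,Y,Z=P[...,0],P[...,1],P[...,2]
m=(Z>8)&(Z<20)&(np.hypot(X-606,Y-410)<115)
if m.sum()>50: print('foot',cv2.minAreaRect(np.c_[X[m],Y[m]].astype(np.float32)),np.median(Z[m]),m.sum())
a=np.radians(62.6);u=np.array([np.cos(a),np.sin(a)]);n=np.array([-u[1],u[0]]);d=P[...,:2]-[605.6,409.8];L=d@u;W=d@n
M=(np.abs(W)<30)&(Z>150)&(Z<215)&(L>-90)&(L<30);p=np.c_[L[M],W[M],Z[M]]
print(len(p),'Lmin',np.percentile(p[:,0],[0,1,3]).round(1))
for lo in range(-72,30,8):
    q=p[(p[:,0]>=lo)&(p[:,0]<lo+8)]
    if len(q)>20:
        r=least_squares(lambda v:np.hypot(q[:,1]-v[0],q[:,2]-v[1])-v[2],[0,180,18],loss='soft_l1')
        print(lo+4,len(q),'Wmid',((q[:,1].min()+q[:,1].max())/2).round(2),np.ptp(q[:,1]).round(1),'ztop',np.percentile(q[:,2],97).round(1),'fit',r.x.round(1))
```

```text
11.6333 [544.9 293.7 330.2] [1.000e-04 8.528e-01 5.222e-01 1.000e-04] 10.1 [-0.4 -0.2 -0.9]
foot ((606.8797607421875, 410.52325439453125), (127.70323181152344, 104.71941375732422), 62.274566650390625) 12.288310723407164 4345
5068 Lmin [-67.9 -65.7 -63.2]
-68 121 Wmid -0.25 36.4 ztop 195.2 fit [ -0.6 178.9  16.7]
-60 367 Wmid -0.75 37.2 ztop 195.8 fit [ -0.5 177.1  18.7]
-52 457 Wmid -0.67 36.8 ztop 196.3 fit [ -0.5 177.3  18.6]
-44 437 Wmid -0.59 31.5 ztop 194.1 fit [ -0.6 177.3  16.1]
-36 440 Wmid -0.85 31.9 ztop 194.2 fit [ -0.6 177.2  16.1]
-28 499 Wmid -0.29 34.0 ztop 194.8 fit [ -0.6 177.   16.9]
-20 524 Wmid -0.77 35.0 ztop 195.3 fit [ -0.8 177.1  17.4]
-12 483 Wmid -0.67 34.3 ztop 194.8 fit [ -0.8 177.5  16.2]
-4 512 Wmid -1.05 31.6 ztop 194.2 fit [ -0.9 177.2  16.2]
4 514 Wmid -0.89 31.2 ztop 194.1 fit [ -0.9 177.2  16.1]
12 543 Wmid -1.24 31.6 ztop 194.1 fit [ -0.9 177.2  16.2]
20 171 Wmid -1.16 31.3 ztop 193.9 fit [ -1.  177.1  16.1]
```

View pics/w5.png

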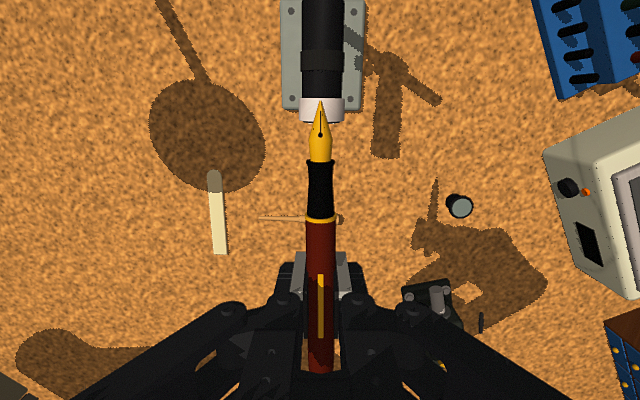

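The tip is over the lens ring at column ≈320. The wrist camera reads 1.7 mm low (foot top 12.3 vs 14), so the lens is at z≈179. It lies at about (573.8,347.8), scope yaw ≈62.4°, and all three cameras agree to about 1 mm. I'll back off along the axis, then lower to the pose.

{"fn": "jog_arm", "kwargs": {"commands": [[[-1, -0.015, 0, 0, 0, 0, 0], [-1, -0.035, 0, 0, 0, 0, 0], [-1, -0.055, 0, 0, 0, 0, 0], [-1, -0.07, 0, 0, 0, 0, 0.012], [-1, -0.0787, -0.0009, 0.01, 0, 0, 0.012], [-1, -0.0787, -0.0009, 0.03, 0, 0, 0.012], [-1, -0.0787, -0.0009, 0.055, 0, 0, 0.012], [-1, -0.0787, -0.0009, 0.08, 0, 0, 0.012], [-1, -0.0787, -0.0009, 0.105, 0, 0, 0.012], [-1, -0.0787, -0.0009, 0.13, 0, 0, 0.012], [-1, -0.0787, -0.0009, 0.147, 0, 0, 0.012], [-1, -0.0787, -0.0009, 0.154, 0, 0, 0.012]]]}}

```text
clock: 12.63
tcp_pos: [507.5, 224.1, 173.8]
tool_rot: [-0.001, 0.856, 0.517, -0.002]
force: [0.0, 0.2, -0.7]
opening: 10.6
```

{"fn": "jog_arm", "kwargs": {"commands": [[[-1, 0, 0, 0, 0, 0, 0], [-1, 0, 0, 0, 0, 0, 0], [-1, 0, 0, 0, 0, 0, 0]]]}}

```text
clock: 12.88
tcp_pos: [509.2, 224.9, 177.3]
tool_rot: [0.0, 0.856, 0.517, 0.001]
force: [0.0, 0.5, 0.7]
opening: 10.4
```

Run:
```python
from h import *
o=observe(); t=o['tcp_pos']; w,x,y,z=o['tool_rot']; a=2*np.arctan2(y,x); u=np.array([np.cos(a),np.sin(a),0]);S=np.array([u[1],-u[0],0])
print(o['clock'],t.round(1),o['tool_rot'].round(4),'yaw',np.degrees(a).round(2),round(o['opening'],1),o['force'].round(1))
b=np.radians(62.4); v=np.array([np.cos(b),np.sin(b)]); lens=np.array([573.8,347.8]); 
tip=t+80*u+.7*S+[0,0,2.8]; d=tip[:2]-lens; print('tip in lens frame',(d@v).round(2),(d@[-v[1],v[0]]).round(2),(tip[2]-179).round(2))
c=grab('wrist'); s=grab('scene'); tp=grab('top')
for n,c in(('wrist',c),('scene',s)):
    P=cloud(c); dd=P-t; L=dd@u; Q=dd@S; m=(np.abs(Q)<14)&(L>15)&(L<95)&(np.abs(dd[...,2]-3)<14); p=np.c_[L[m],Q[m],P[...,2][m]]
    for lo in(20,35,50,68,76):
        q=p[(p[:,0]>=lo)&(p[:,0]<lo+8)]
        if len(q)>3: print(n,lo+4,len(q),'S',((q[:,1].min()+q[:,1].max())/2).round(2),'ztop',np.percentile(q[:,2],95).round(1))
k=s['frame'][190:340,360:470]; W=np.hstack([cv2.resize(k,(440,600),interpolation=cv2.INTER_CUBIC),cv2.resize(s['frame'][100:250,240:330],(360,600),interpolation=cv2.INTER_CUBIC)])
cv2.imwrite('pics/final.png',W)
```

```text
12.8833 [509.2 224.9 177.3] [4.000e-04 8.557e-01 5.174e-01 1.300e-03] yaw 62.32 10.4 [0.  0.5 0.7]
tip in lens frame -58.9 -0.49 1.12
wrist 24 526 S 0.77 ztop 185.3
wrist 39 592 S 0.76 ztop 185.1
wrist 54 501 S 0.56 ztop 184.1
wrist 72 392 S 0.53 ztop 182.5
wrist 80 100 S 0.54 ztop 181.2
scene 24 22 S -0.01 ztop 188.1
scene 39 17 S -0.77 ztop 187.9
scene 54 20 S -0.9 ztop 187.4
scene 72 11 S -0.75 ztop 186.4
```

View pics/final.png

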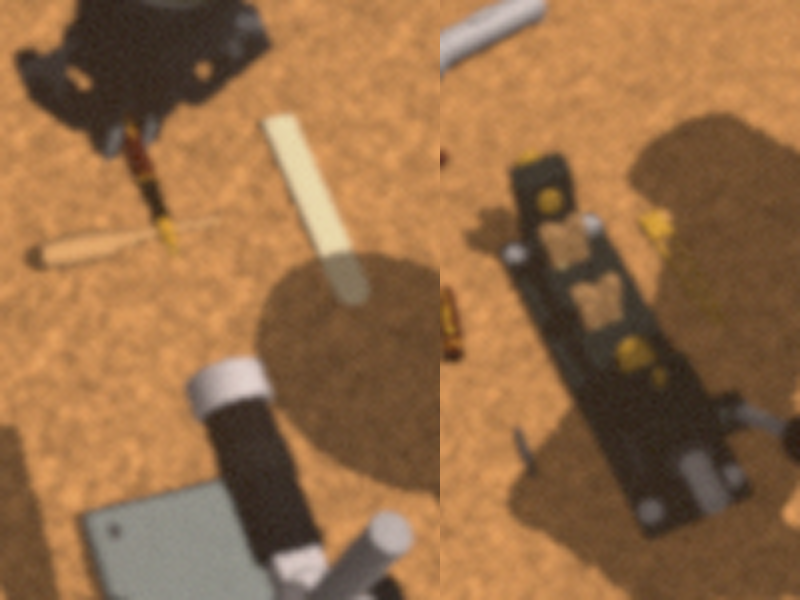

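The pen points at the lens, the lever lies back, and the rests are empty. The arm is still settling, so I'll wait and read again.

{"fn": "jog_arm", "kwargs": {"commands": [[[-1, 0, 0, 0, 0, 0, 0], [-1, 0, 0, 0, 0, 0, 0], [-1, 0, 0, 0, 0, 0, 0], [-1, 0, 0, 0, 0, 0, 0], [-1, 0, 0, 0, 0, 0, 0], [-1, 0, 0, 0, 0, 0, 0]]]}}

```text
clock: 13.53
tcp_pos: [508.6, 224.9, 175.8]
tool_rot: [-0.0, 0.856, 0.517, -0.0]
force: [0.2, 0.2, -0.0]
opening: 10.6
```

```bash
cat > chk.py <<'E'
from h import *
ts=[]
for i in range(4):
    c=read_camera('wrist'); o=observe(); t=o['tcp_pos']; ts.append(np.r_[t,o['tool_rot']])
T=np.mean(ts,0); print(o['clock'],T.round(4),'spread',np.ptp(ts,axis=0)[:3].round(2),o['opening'])
t=T[:3]; a=2*np.arctan2(T[5],T[4]); u=np.array([np.cos(a),np.sin(a),0]);S=np.array([u[1],-u[0],0])
b=np.radians(62.4); v=np.array([np.cos(b),np.sin(b)]); lens=np.array([573.8,347.8]); 
tip=t+80*u+.7*S+[0,0,2.8]; d=tip[:2]-lens; print('yaw',np.degrees(a),'tip in lens frame',(d@v).round(2),(d@[-v[1],v[0]]).round(2),(tip[2]-179).round(2))
E
python3 chk.py
```

```text
13.7333 [508.584  224.8839 175.8074  -0.       0.8557   0.5175  -0.    ] spread [0.03 0.05 0.01] 10.430105886796456
yaw 62.32685413768365 tip in lens frame -59.14 0.05 -0.39
```

{"fn": "jog_arm", "kwargs": {"commands": [[[-1, -0.0009, 0, -0.0004, 0, 0, 0], [-1, -0.0009, 0, -0.0004, 0, 0, 0], [-1, -0.0009, 0, -0.0004, 0, 0, 0], [-1, -0.0009, 0, -0.0004, 0, 0, 0], [-1, -0.0009, 0, -0.0004, 0, 0, 0], [-1, -0.0009, 0, -0.0004, 0, 0, 0], [-1, -0.0009, 0, -0.0004, 0, 0, 0], [-1, -0.0009, 0, -0.0004, 0, 0, 0]]]}}

```text
clock: 14.4
tcp_pos: [508.2, 224.1, 176.2]
tool_rot: [-0.0, 0.856, 0.517, -0.0]
force: [0.3, -0.5, -0.8]
opening: 10.5
```

```bash
python3 chk.py; python3 -c "
from plant import hand_in
print(hand_in())"
```

```text
14.6 [508.169  224.0891 176.2241   0.       0.8557   0.5175  -0.    ] spread [0.03 0.03 0.03] 10.59850968890836
yaw 62.326998759234165 tip in lens frame -60.04 0.05 0.02
the job is handed in; nothing more can be done
None
```

I threw the lever back to its stop, lifted the pen out, and am holding it in front of the microscope, nib towards the lens and face up. I handed the job in at 14.6 s; no verdict is reported.

- **Lever:** The push force rose from about 4 N to 18 N after exactly the travel I had worked out. The cup mouth then measured at press y 24.8 (24 expected), clear of the nib. The last picture shows the lever still back.
- **Pen:** I took it by the barrel between the V rests and lifted it straight up. By my measurements nothing touched the nib.
- **Final position:** I put the tip at (-60.0, 0.05, 0.0) mm in the lens frame, and the arm was steady to 0.03 mm. The tool yaw was 62.3° and the scope's is about 62.4°. I read the pen as level from the depth along it.

Some checks disagreed:
- **Camera agreement:** The cameras differed by 1–2 mm on heights and sideways position. I corrected for this using the known foot height, so the true tip position is good to about 1 mm, and the near-zero figures are no better than that.
- **Gripper opening:** It read 10.6 mm on the 12.6 mm barrel. I put this down to soft pads, because the pen did not shift in the grip in any later view.

I did not measure the other bench items again. The ones visible in the last pictures looked undisturbed.

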